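# Load the water filter cartridge and clamp it home

## Task

Put the water filter cartridge, neck up, into the sloping cradle of the bench-top filter unit, then swing the unit's hinged clamp over it and press it fully shut, so that the cartridge is driven home and stays clamped. Leave the other things on the worktop where they stand.

Things in the scene. Friction and masses are not known exactly. Their poses are not given: they have to be found in the camera images.
- cartridge: loose filter cartridge (about 0.12 kg) standing on the worktop: white ribbed round body 46 mm wide, 54 mm high, tapering to 38 mm at the shoulder (58 mm high); above it a grey round neck 30 mm wide, from 58 to 90 mm: grip it there, fingertips above the shoulder. Round, so yaw does not matter. Origin: centre of its underside; z along its axis to the neck
- cartridge_top (a point): centre of the flat top of the cartridge's neck, 90 mm above its origin along its axis
- cradle: sloping cup of the fixed white filter unit (foot 150 x 120 mm). z: axis of the bore, out of the mouth, leaning 25 degrees from vertical to the unit's front (towards the robot's left); y level, across the unit; x to the back and up. Origin: on the bore's axis, where the cartridge's underside lies when home, 52 mm above the worktop. Bore 52 mm wide up to z = 41 mm.
- cradle_mouth (a point): centre of the cup's flared mouth, at z = 53 mm in the cradle frame; the bore widens from 52 mm at z = 41 to 66 mm here. A sprung plate in the bore holds an unclamped cartridge 10 mm short of home (underside at z = 10 mm); about 3 N starts it down, 5 N holds it at home
- clamp (a joint): angle of the steel clamp, rad: 0 = fully shut (hard stop; its pad then holds the cartridge's top at z = 90 mm in the cradle frame); grows as it swings up and back, to 2.6; starts open, about upright in the room. The hinge is stiff (0.45 N m): the clamp stays where it is left, also when shut on the cartridge; at the bar about 4 N swings it, about 6 N shuts it on a cartridge
- clamp_hinge (a point): middle of the clamp's hinge axis, at x = 56, y = 0, z = 90 mm in the cradle frame, along its y, between two posts 16 mm deep that stand behind the cup at |y| 25 to 35 mm and end 13 mm above it. At angle a the clamp reaches from it along (-cos a, 0, sin a) in the cradle frame and its outer face looks along (sin a, 0, cos a)
- clamp_bar (a point): middle of the black round bar at the clamp's free end, 14 mm thick, 76 mm long along the cradle's y: 118 mm from the hinge along the clamp and 12 mm to its outer side. Between it and the 34 mm wide flat arm is an open loop, about 30 x 56 mm. It may be pushed from behind or pinched. Shut, it is at x = -62, z = 102 mm in the cradle frame
- salt_shaker: bystander: glass salt shaker, 44 mm wide, 90 mm high; origin under its centre
- jar_honey: bystander: jar with a yellow lid, 60 mm wide, 90 mm high; origin under its centre
- mug_tea: bystander: white mug, 78 mm wide (116 with the handle), 97 mm high; origin under its centre
- tin_beans: bystander: food tin, 76 mm wide, 110 mm high; origin under its centre
- teaspoon: bystander: metal teaspoon lying flat, 139 mm long, 10 mm high; origin under its centre
Mind the look-alikes: they are no part of the job. What is shaped like the cartridge but blue or red is not meant.

How it is judged:
By the outcome, as a careful person would: the job done as asked, in the order asked, and still so for the second after the job is handed in, with the robot touching nothing.
It also fails if it takes over 51 s, if anything falls off the work surface, if the arm or the gripper's body presses on something with over 40 N, if the wrist force passes 120 N, or if a joint passes its speed limit or range.

## Robot

A 7-joint arm with a two-finger parallel gripper is mounted at the origin on a cart in front of the work surface, level with it; the furniture and walls round the work are solid. World frame = base frame: x ahead of the robot, y to its left, z up, the work surface at z = 0. Lengths are in m, angles in degrees, forces in N, time in s.
With the tool pointing down it reaches from about 0.425 to 0.95 m from the base axis. Payload 4.7 kg.
Tool frame: the origin (TCP) lies at the very end of the fingers, on their centre line; the grasp point (between the pads) lies 19 mm behind it; z points along the fingers, y is the line along which they close (so a half turn about z gives the same grasp; the last joint's range is limited). The gripper opens to 87 mm and grips with 3 to 60 N. Pads are 19 mm wide; open, the fingers measure 117 mm over their backs; the gripper's body (75 mm by 190 mm) begins 51 mm behind the grasp point.
Start: joints at [-66.973, 26.849, -2.785, 87.806, 1.381, 65.374, -4.715], TCP at [0.282, 0.613, 0.185] pointing down, gripper open.
Joint ranges: [-148.3, 148.3], [-19.14, 114.17], [-79.39, 73.82], [5.75, 140.21], [-59.74, 239.74], [12.07, 113.84], [-152.46, 152.46]. Speed limits (degrees/s): [147.25, 147.25, 180, 180, 180, 180, 180].

## Interface

Orientations are given as [roll, pitch, yaw] about the fixed x, y, z axes, in that order (R = Rz(yaw) Ry(pitch) Rx(roll)).
In Python, from plant import sense, camera, calibration, bot gives the robot as it stands.
- The arm moves only by the tool send_rows, never from a script. Its argument "deltas" is a list that holds one entry, the list of rows, each a list of 4 numbers: the shift along the tool's x, y, z in mm, then the turn about the tool's z in degrees. A call has exactly 10 rows; each row is the pose to reach, as a shift and turn from the pose commanded when the call began, along the tool's axes at that moment; what a row does not reach only later rows make up. A row lasts 1/12 s, in which the tool goes at most 41.7 mm and 7.16 degrees, less where a joint would pass 70% of its speed; a pose out of reach is approached as far as the arm can. A call with a gripper value outside its range is refused whole. "claw" is the opening, from -1 (shut) to 1 (fully open), set as the call begins (left out, the last holds). The fingers move at their own pace and stop on an object; the grip force is fixed at half the most. Time passes only in rows, so rows that repeat a pose let the fingers close, or fill a call up. It gives the time, the measured TCP pose, the force, the opening and the grip force at its end, in the units of the state.
- sense(): the state, without advancing time (a new reading comes with each control period).
- camera(name): name is "side" or "top"; returns the picture (384x512x3 uint8, red, green, blue); there is no depth.
- calibration(name): a dict with "fx", "fy", "cx", "cy" (pixels), "dist_coeffs" ([k1, k2, p1, p2, k3] as OpenCV has them; the pictures are not rectified), "rvec" (rotation vector, rad) and "tvec" (3), from world to camera coordinates, as OpenCV has them. Camera axes: x right, y down, z forward; pixel columns grow to the right and rows downward; lengths in m; the calibration is good to about 2 mm. A picture is of the moment at which its call begins. calibration takes no time and is no camera call.
- bot.sign_off(): hands the job in; it is judged then, once.
The state is a dict: "t": time; "joints": joint angles; "joint_velocities": joint speeds; "effort": joint torques, N m; "ee_pos": TCP position; "tool_rot": TCP orientation; "force": force on the tool from outside, world axes, zero at the start; "wrist_torque": the same for the moment, N m; "gripper_width": finger opening in m; "grip_force": force on a finger pad.
Only numpy, scipy, OpenCV 4.12 (cv2) and the standard library are available. Lean on these libraries where they do the work, as an engineer would, in place of code of your own. Each camera call takes 0.05 s, during which the arm holds its last target. There are 200 camera calls.

## Working session

There is one attempt and no reset: what is moved stays moved. The work goes in short steps, Python scripts to look and compute and a tool call to move; the robot and the scene stay as the last step left them, time stands still between calls to the robot, and variables do not carry over. Pictures are saved under pics/ and viewed, at most 10 in all, crops included, and the job is handed in when it is done.

Besides the shell and the picture viewer there is one more tool, called after ">>>" in YAML: its name, and indented under it one key for each argument. send_rows: Moves the arm, as the interface text tells. Its arguments: {"type":"object","properties":{"deltas":{"type":"array"},"claw":{"type":"number"}},"required":["deltas"]}

```bash
mkdir -p pics; ls
python3 - <<'E'
from plant import sense,camera,calibration
import cv2,numpy as np
for n in("side","top"):
    im=camera(n); cv2.imwrite(f"pics/{n}0.png",im[:,:,::-1])
    c=calibration(n); R=cv2.Rodrigues(np.array(c["rvec"],float))[0]; print(n,c, -R.T@np.array(c["tvec"]).ravel(), R[2])
s=sense();print(s)
E
```

```text
pics
side {'fx': 392.36120558070405, 'fy': 392.36120558070405, 'cx': 259.427585891733, 'cy': 198.1529308269976, 'dist_coeffs': array([-0.11096664,  0.        ,  0.        ,  0.        ,  0.        ]), 'rvec': array([ 1.85863155, -1.05951171,  0.591865  ]), 'tvec': array([-0.23818508,  0.36696016,  0.81199658])} [-0.31832537 -0.49154506  0.71258878] [ 0.73845483  0.46290525 -0.49030928]
top {'fx': 420.87973615369236, 'fy': 420.87973615369236, 'cx': 263.74203113389905, 'cy': 198.35960286896795, 'dist_coeffs': array([-0.01416549,  0.        ,  0.        ,  0.        ,  0.        ]), 'rvec': array([ 2.15938773, -2.13428617,  0.17832849]), 'tvec': array([0.04067142, 0.57669425, 1.24628885])} [0.37839853 0.06166768 1.31927175] [ 0.15326574 -0.01104765 -0.98812325]
{'t': 0.1, 'joints': array([-66.97131852,  26.89209318,  -2.78460472,  87.86840998,
         1.381462  ,  65.37463987,  -4.71552047]), 'joint_velocities': array([-0.03494526, -0.03426184,  0.03117293, -0.13745527, -0.05550696,
       -0.09363757, -0.06182484]), 'effort': array([ 8.00276121e-04, -5.09166205e+01, -8.12389143e-02, -2.36828095e+01,
       -6.14887686e-02,  3.44269106e-02,  7.18768320e-05]), 'ee_pos': array([0.28162769, 0.61276289, 0.1842001 ]), 'tool_rot': array([-1.79898514e+02,  4.01943663e-03,  1.55317631e+02]), 'force': array([0.28552688, 0.30678431, 0.24482729]), 'wrist_torque': array([ 0.04472822,  0.01642238, -0.02279357]), 'grip_force': 0.0, 'gripper_width': 0.08730492777929434}
```

View pics/side0.png

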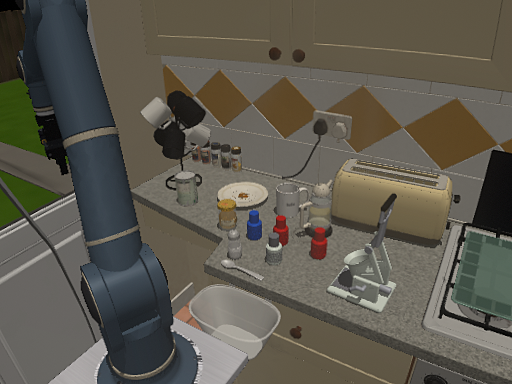

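View pics/top0.png

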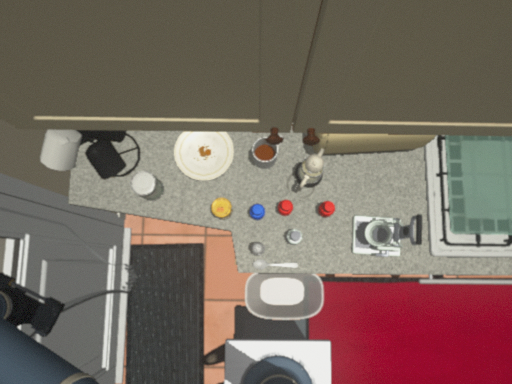

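The side view shows shapes at: white/grey (274,249), salt shaker (234,245), blue (254,226), red (281,232), red (318,244). The unit is at (365,275) with its clamp upright and bar at (388,203). In the top view the white/grey one is at (294,236), the shaker at (257,247) and the unit at (378,234). White body with a grey neck fits the cartridge; I'll confirm it in an enlarged crop.

```bash
cat > h.py <<'E'
import numpy as np,cv2
from plant import sense,camera,calibration
def cal(n):
    c=calibration(n);K=np.array([[c["fx"],0,c["cx"]],[0,c["fy"],c["cy"]],[0,0,1]]);return K,np.array(c["dist_coeffs"]),np.array(c["rvec"],float),np.array(c["tvec"],float).ravel()
def ray(n,p):
    K,d,r,t=cal(n);R=cv2.Rodrigues(r)[0];u=cv2.undistortPoints(np.array([[p]],float),K,d)[0,0]
    v=R.T@np.array([u[0],u[1],1]);return -R.T@t,v/np.linalg.norm(v)
def plane(n,p,z):
    o,v=ray(n,p);return o+v*(z-o[2])/v[2]
def tri(ps,pt):
    (o1,v1),(o2,v2)=ray("side",ps),ray("top",pt)
    s=np.linalg.lstsq(np.c_[v1,-v2],o2-o1,rcond=None)[0];a,b=o1+s[0]*v1,o2+s[1]*v2
    return (a+b)/2,np.linalg.norm(a-b)
def proj(n,P):
    K,d,r,t=cal(n);return cv2.projectPoints(np.array(P,float).reshape(-1,1,3),r,t,K,d)[0].reshape(-1,2)
E
python3 - <<'E'
from h import *
a=cv2.imread("pics/side0.png");b=cv2.imread("pics/top0.png")
def crop(im,x,y,w,h,s):
    return cv2.resize(im[y:y+h,x:x+w],None,fx=s,fy=s,interpolation=cv2.INTER_CUBIC)
A=np.vstack([crop(a,220,215,80,60,5),crop(b,240,210,80,48,5)])
B=np.vstack([crop(a,320,188,80,124,4)[:,:]])
cv2.imwrite("pics/cart.png",A)
C=crop(b,340,205,90,60,5)
B=cv2.copyMakeBorder(B,0,0,0,0,0);H=max(B.shape[0],C.shape[0])
cv2.imwrite("pics/unit.png",np.hstack([B,cv2.copyMakeBorder(C,0,H-C.shape[0],0,0,cv2.BORDER_CONSTANT)]))
print(tri((274,238),(294,233)), plane("top",(294,236),.09),plane("top",(378,234),.1))
print(tri((388,203),(417,229)))
E
```

```text
(array([ 0.46899325, -0.04299066,  0.07349813]), np.float64(5.9544517327970194e-05)) [ 0.45902539 -0.04157863  0.09      ] [ 0.46688842 -0.28526112  0.1       ]
(array([ 0.46862022, -0.33691514,  0.27010203]), np.float64(0.002314997360430932))
```

View pics/cart.png

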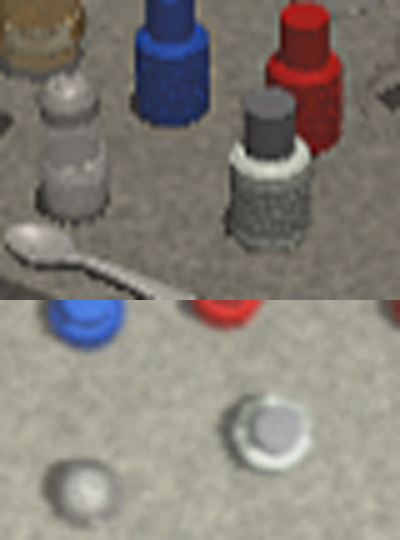

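View pics/unit.png

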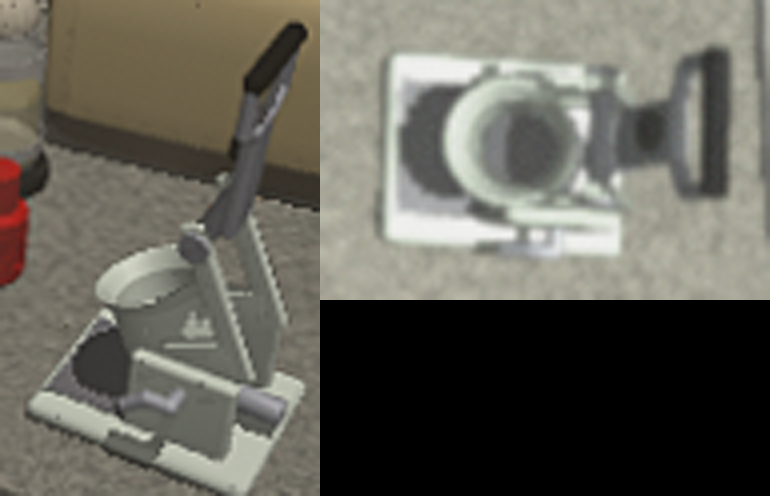

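The crop confirms the cartridge: white ribbed body with a grey neck, neck top at side (274,235.5) and top (295.6,235.6). The unit's mouth is at side (358,257.5) and top (378.4,233.6), and the bar is at top x≈419.

Run:
```python
from h import *
np.set_printoptions(precision=4,suppress=True)
T=lambda x,y:((x-320)/5+340-.4,y/5+205-.4)
S=lambda x,y:(x/4+320-.4,y/4+188-.4)
print("neck",tri((273.6,235),(295.2,235.2)),plane("top",(295.2,235.2),.09),plane("side",(273.6,235),.09))
print("mouth",tri(S(152,278),T(512,143)))
print("bar far",tri(S(298,30),T(716,50)),"near",tri(S(254,90),T(714,197)))
print("foot",[plane("top",T(*p),.01) for p in((388,57),(386,240),(620,252))])
print("footside",[plane("side",S(*p),.01) for p in((30,405),(240,490),(300,382))])
```

```text
neck (array([ 0.4617, -0.0455,  0.089 ]), np.float64(0.0007798233969317197)) [ 0.4614 -0.0451  0.09  ] [ 0.4607 -0.0465  0.09  ]
mouth (array([ 0.4692, -0.2855,  0.0983]), np.float64(0.0007422743176943005))
bar far (array([ 0.5044, -0.3412,  0.2743]), np.float64(0.0016427505952191996)) near (array([ 0.4307, -0.3372,  0.2719]), np.float64(0.0004857454509429586))
foot [array([ 0.529 , -0.2343,  0.01  ]), array([ 0.415 , -0.2307,  0.01  ]), array([ 0.409 , -0.3763,  0.01  ])]
footside [array([ 0.416 , -0.2311,  0.01  ]), array([ 0.408 , -0.3732,  0.01  ]), array([ 0.5229, -0.3792,  0.01  ])]
```

>>> send_rows:
  deltas:
    - [[-15,-15,-8,4],[-40,-45,-18,10],[-70,-77,-28,17],[-100,-109,-38,24],[-130,-141,-48,31],[-160,-173,-58,38],[-190,-205,-68,45],[-220,-237,-78,52],[-250,-269,-88,59],[-280,-300,-95,66]]
  claw: -1

```text
t: 0.93
ee_pos: [0.4029, 0.2453, 0.276]
tool_rot: [-180.0, -0.0, 89.0]
force: [0.6, -0.6, -0.2]
gripper_width: 0.0283
grip_force: 0.0
```

```bash
cat >> h.py <<'E'
O=np.array([.468,-.308,0]);PSI=87.
def rel():  # TCP in unit frame (f,y,height) mm
    s=sense();d=s["ee_pos"]-O;c,n=np.cos(np.radians(PSI)),np.sin(np.radians(PSI))
    return np.round([1e3*(d[0]*c+d[1]*n),1e3*(d[0]*n-d[1]*c),1e3*d[2]],1)
def to(P,psi=PSI):
    s=sense();from scipy.spatial.transform import Rotation as Ro
    R=Ro.from_euler("xyz",s["tool_rot"],degrees=True).as_matrix()
    print("delta",np.round(1e3*R.T@(np.array(P)-s["ee_pos"]),1),"turn",round(s["tool_rot"][2]-psi,2))
def W(f,y,h):
    c,n=np.cos(np.radians(PSI)),np.sin(np.radians(PSI));return O+np.array([f*c+y*n,f*n-y*c,h])/1e3
def st():
    s=sense();print("t",round(s["t"],2),"pos",np.round(s["ee_pos"],4),"rot",np.round(s["tool_rot"],1),"F",np.round(s["force"],1),"w",round(s["gripper_width"],4),"g",round(s["grip_force"],1),"rel",rel())
E
python3 -c "
from h import *
st();to(W(40,0,290))"
```

```text
t 0.93 pos [0.4029 0.2453 0.276 ] rot [-180.   -0.   89.] F [ 0.6 -0.6 -0.2] w 0.0283 g 0.0 rel [549.2 -94.  276. ]
delta [-512.1   76.2  -14.3] turn 1.99
```

>>> send_rows:
  deltas:
    - [[-38,6,-2,1],[-76,12,-3,2],[-114,18,-5,2.2],[-152,24,-6,2.2],[-190,30,-8,2.2],[-228,36,-9,2.2],[-266,42,-10,2.2],[-304,48,-11,2.2],[-342,54,-11,2.2],[-380,60,-11,2.2]]

```text
t: 1.77
ee_pos: [0.4579, -0.1351, 0.2866]
tool_rot: [180.0, -0.0, 87.1]
force: [1.4, -0.8, 0.1]
gripper_width: 0.0002
grip_force: 0.0
```

>>> send_rows:
  deltas:
    - [[-36,3,0,0],[-70,6,0,0],[-95,8,8,0],[-113,9,18,0],[-125,9,28,0],[-135,9,38,0],[-140,9,40,0],[-142,9,40,0],[-142,9,40,0],[-142,9,40,0]]

```text
t: 2.6
ee_pos: [0.4607, -0.2752, 0.247]
tool_rot: [179.9, -0.0, 87.2]
force: [-0.1, -0.2, 0.2]
gripper_width: 0.0005
grip_force: 0.0
```

```bash
python3 -c "
from h import *
st();to(W(-50,0,250))"
```

```text
t 2.6 pos [ 0.4607 -0.2752  0.247 ] rot [179.9  -0.   87.2] F [-0.1 -0.2  0.2] w 0.0005 g 0.0 rel [ 32.4  -9.  247. ]
delta [-82.4   8.8  -3. ] turn 0.17
```

Pushing the clamp further back to make room for the gripper body.

>>> send_rows:
  deltas:
    - [[-14,9,-3,0],[-28,9,-3,0],[-40,9,-3,0],[-48,9,-3,0],[-56,9,-3,0],[-64,9,-3,0],[-72,9,-3,0],[-80,9,-3,0],[-85,9,-3,0],[-85,9,-3,0]]

```text
t: 3.43
ee_pos: [0.4644, -0.3623, 0.2495]
tool_rot: [-180.0, 0.0, 87.0]
force: [0.1, -0.2, -0.4]
gripper_width: 0.0007
grip_force: 0.0
```

```bash
python3 -c "
from h import *
st()
a=camera('side');b=camera('top')
def crop(im,x,y,w,h,s): return cv2.resize(im[y:y+h,x:x+w,::-1],None,fx=s,fy=s,interpolation=cv2.INTER_CUBIC)
cv2.imwrite('pics/p1.png',np.hstack([crop(a,320,148,100,150,4),crop(b,340,180,100,150,4)]))
"
```

```text
t 3.43 pos [ 0.4644 -0.3623  0.2495] rot [-180.    0.   87.] F [ 0.1 -0.2 -0.4] w 0.0007 g 0.0 rel [-54.4  -0.7 249.5]
```

View pics/p1.png

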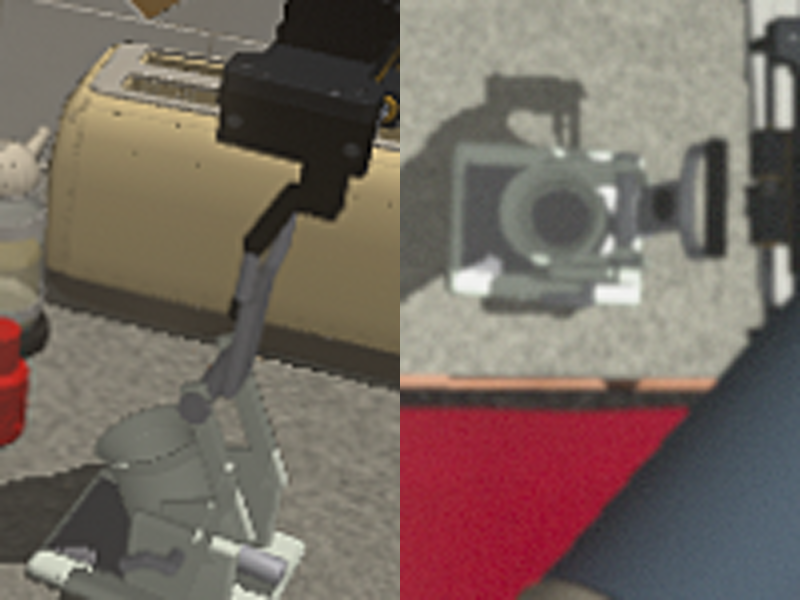

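```bash
python3 -c "
from h import *
p=sense()['ee_pos']
for n,ox,oy,k in(('side',320,148,0),('top',340,180,400)):
  q=proj(n,[p,p+[0,0,.03],W(-31,0,273),W(-31,38,273),W(-31,-38,273),W(-64,0,264),W(-12.7,0,157)]); print(n,np.round((q-[ox,oy]+.4)*4+[k,0]).astype(int).tolist())
"
```

```text
side [[307, 268], [315, 221], [275, 220], [296, 192], [252, 250], [330, 250], [218, 379]]
top [[737, 206], [756, 202], [717, 200], [717, 140], [716, 261], [763, 205], [627, 212]]
```

The picture shows the clamp unmoved, with its bar at top px (419,230). The gripper is beyond it, and the visible finger ends at side px (400,202), above where the TCP should project. I'll check numerically which pixels changed.

```bash
python3 -c "
from h import *
a=camera('side').astype(int)
b=cv2.imread('pics/side0.png')[:,:,::-1].astype(int)
d=np.abs(a-b).sum(2)>60
for r in range(184,226,1): print(r,''.join('#' if (v and a[r,378+i].sum()<200) else ('+' if v else ('o' if a[r,378+i].sum()<200 else '.')) for i,v in enumerate(d[r,378:430])))
"
```

```text
184 +##################################.................
185 +..++#############################++................
186 ..+++..++#########################++................
187 ......+++.+++#####################++................
188 ..........+++.++##################++................
189 ..............++.#################..................
190 ...............+.################...................
191 ...............+.################.+.................
192 ...............++############+++....................
193 ................############+.+++...................
194 ..............oooo##########.+......................
195 .............ooooo##########........................
196 ............ooooooo#########........................
197 ...........ooooooo##########........................
198 ..........oooooooo#########+........................
199 ..........ooooooo##########+........................
200 .........ooooooo###########.........................
201 ........oooooooo.+########..........................
202 .......oooooooo.....++####..........................
203 ......ooooooo
[... 593 characters left out ...]
................
214 ...........+........................................
215 .........++.........................................
216 .........++.........................................
217 ........++..........................................
218 ........++..........................................
219 ......++............................................
220 ......++............................................
221 .....++.............................................
222 o...................................................
223 oo..................................................
224 oo..................................................
225 oo..................................................
```

```bash
python3 -c "
from h import *
P=np.array([.2816,.6128,.1842])
y=np.radians(155.3);ty=np.array([np.sin(y),-np.cos(y),0])
for n in('side','top'):
  print(n,proj(n,[P,P+[0,0,.07],P+.05*ty,P-.05*ty,P+.05*ty+[0,0,.03],P-.05*ty+[0,0,.03]]).round(1).tolist())
print('now',rel(),proj('side',[sense()['ee_pos']+[0,0,h] for h in(0,.03,.07)]).round(1).tolist())
a=cv2.imread('pics/side0.png')[:,:,::-1].astype(int)
for r in range(120,190,2): print(r,''.join('#' if v<130 else '.' for v in a[r,25:90].sum(1)))
"
```

```text
side [[65.1, 179.1], [59.6, 159.0], [62.5, 173.7], [68.0, 184.9], [60.2, 165.4], [65.5, 176.2]]
top [[48.0, 298.3], [34.1, 300.6], [31.5, 290.0], [64.7, 306.7], [25.3, 290.7], [59.3, 307.9]]
now [-52.7  -0.3 249.4] [[396.2, 214.4], [398.2, 202.9], [401.0, 186.8]]
120 ...........###########.##########................................
122 ...#........######################...............................
124 .........#...######################..............................
126 .........##..###..#################..............................
128 ...............#.###################.............................
130 ...........#.##..####################........................##..
132 .............########################.................###........
134 .............#########################..........###..............
136 ..............########################.....##....................
138 ...............###########################.......................
140 ...............##....##################.......................#..
142 ...#............#.####################........................
[... 913 characters left out ...]

170 ....................................#######...#..................
172 ....................................########..#..................
174 ....................................###........#.................
176 ..............................................#..................
178 .................................................................
180 ...............................................#.................
182 .................................................................
184 .................................................................
186 ............#....................................#...............
188 .............##.##...............................#...............
```

Both this view and the start view put the visible fingertips about 30–35 mm above the reported TCP, and the finger passed over the bar without touching it. I'll go back in front of the bar, lower the tool and push again.

>>> send_rows:
  deltas:
    - [[0,0,-8,0],[20,0,-15,0],[45,0,-15,0],[70,0,-12,0],[90,0,0,0],[95,0,16,0],[95,0,30,0],[95,0,34,0],[95,0,34,0],[95,0,34,0]]

```text
t: 4.42
ee_pos: [0.47, -0.2666, 0.2163]
tool_rot: [180.0, 0.0, 87.1]
force: [0.4, -0.5, -0.4]
gripper_width: 0.0003
grip_force: 0.0
```

>>> send_rows:
  deltas:
    - [[-15,0,0,0],[-30,0,0,0],[-40,0,0,0],[-48,0,0,0],[-55,0,0,0],[-60,0,0,0],[-65,0,0,0],[-70,0,0,0],[-70,0,0,0],[-70,0,0,0]]

```text
t: 5.25
ee_pos: [0.4661, -0.3355, 0.215]
tool_rot: [-179.9, -0.0, 87.1]
force: [0.2, 2.5, -2.2]
gripper_width: 0.0
grip_force: 1.6
```

```bash
python3 -c "
from h import *
st()
a=camera('side');b=camera('top')
def crop(im,x,y,w,h,s): return cv2.resize(im[y:y+h,x:x+w,::-1],None,fx=s,fy=s,interpolation=cv2.INTER_CUBIC)
cv2.imwrite('pics/p2.png',np.hstack([crop(a,320,148,100,150,4),crop(b,340,180,100,150,4)]))
"
```

```text
t 5.25 pos [ 0.4661 -0.3355  0.215 ] rot [-179.9   -0.    87.1] F [ 0.2  2.5 -2.2] w 0.0 g 1.6 rel [-27.5  -0.5 215. ]
```

View pics/p2.png

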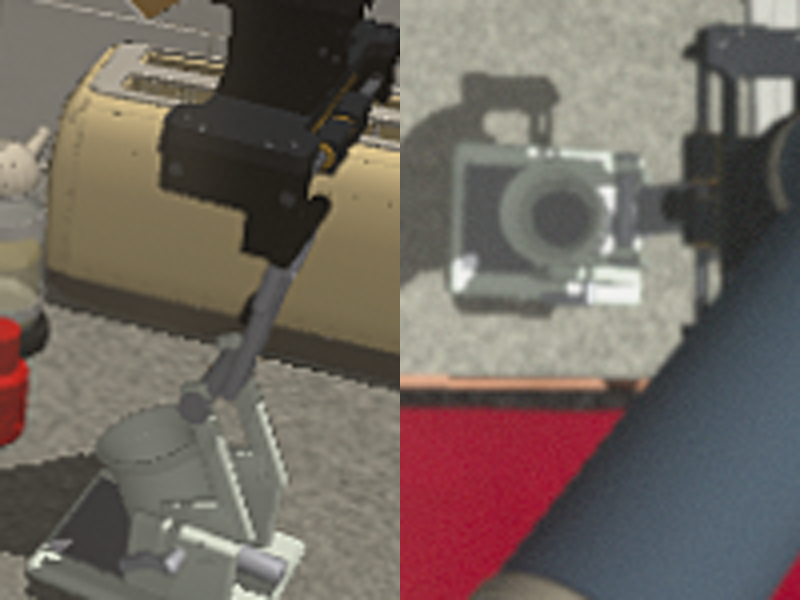

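The clamp is now leaning back with the fingers pushing it, which confirms the roughly 30 mm height offset. I'll push a little further.

>>> send_rows:
  deltas:
    - [[-5,0,0,0],[-10,0,0,0],[-15,0,0,0],[-20,0,0,0],[-24,0,0,0],[-24,0,0,0],[0,0,0,0],[30,0,-5,0],[65,5,-10,0],[100,10,-15,0]]
  claw: -1

```text
t: 6.18
ee_pos: [0.4815, -0.2386, 0.2319]
tool_rot: [179.8, 0.2, 86.9]
force: [0.4, 0.9, -0.7]
gripper_width: 0.0002
grip_force: 0.0
```

```bash
python3 -c "
from h import *
st(); to([.4615,-.0455,.2])
"
```

```text
t 6.18 pos [ 0.4815 -0.2386  0.2319] rot [179.8   0.2  86.9] F [ 0.4  0.9 -0.7] w 0.0002 g 0.0 rel [ 70.    9.9 231.9]
delta [191.8 -30.5  31. ] turn -0.08
```

>>> send_rows:
  deltas:
    - [[30,-5,5,0],[62,-10,15,0],[95,-15,25,0],[128,-20,40,0],[158,-25,55,0],[180,-28,65,0],[190,-30,72,0],[192,-30,75,0],[192,-30,75,0],[192,-30,75,0]]
  claw: 0.26

```text
t: 7.02
ee_pos: [0.462, -0.0456, 0.1563]
tool_rot: [179.9, 0.1, 87.0]
force: [-0.4, -0.3, 0.8]
gripper_width: 0.0529
grip_force: 0.0
```

```bash
python3 -c "
from h import *
st(); to([.4615,-.0455,.03])
p=sense()['ee_pos'];w=sense()['gripper_width']/2
print(proj('side',[p+[x,0,h] for h in(0,.03,.04) for x in(0,w,-w)]).round(1).tolist())
a=camera('side');b=camera('top')
def crop(im,x,y,w,h,s): return cv2.resize(im[y:y+h,x:x+w,::-1],None,fx=s,fy=s,interpolation=cv2.INTER_CUBIC)
cv2.imwrite('pics/p3.png',np.hstack([crop(a,230,150,90,120,5),crop(b,250,180,70,120,5)]))
"
```

```text
t 7.02 pos [ 0.462  -0.0456  0.1563] rot [1.799e+02 1.000e-01 8.700e+01] F [-0.4 -0.3  0.8] w 0.0529 g 0.0 rel [261.7 -19.7 156.3]
delta [  0.2  -0.8 126.3] turn -0.03
[[273.4, 214.3], [278.2, 209.9], [268.5, 218.9], [273.4, 204.7], [278.2, 200.4], [268.4, 209.2], [273.4, 201.5], [278.2, 197.2], [268.3, 205.9]]
```

View pics/p3.png

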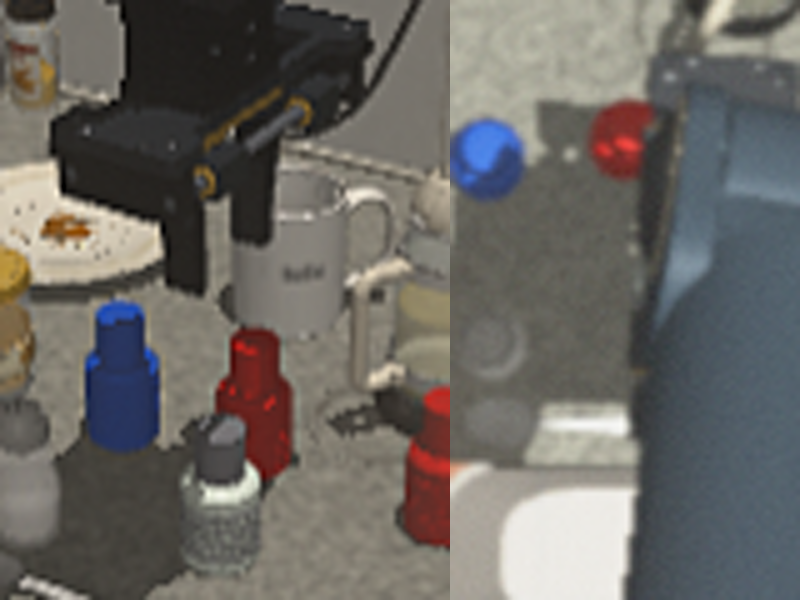

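The near fingertip is at side px (267,207) and the far one at (280,198), straddling the line above the neck at (274,235). So the true tip height is about the reported z + 35 mm. The grasp needs a tip near 68 mm, which is reported z ≈ 33 mm.

>>> send_rows:
  deltas:
    - [[0,-1,15,0],[0,-1,35,0],[0,-1,55,0],[0,-1,75,0],[0,-1,90,0],[0,-1,102,0],[0,-1,112,0],[0,-1,119,0],[0,-1,123,0],[0,-1,123,0]]

```text
t: 7.95
ee_pos: [0.4598, -0.0437, 0.0322]
tool_rot: [-180.0, 0.0, 87.1]
force: [-0.3, 0.1, 0.3]
gripper_width: 0.0548
grip_force: 0.0
```

>>> send_rows:
  deltas:
    - [[0,0,0,0],[0,0,0,0],[0,0,0,0],[0,0,0,0],[0,0,0,0],[0,0,0,0],[0,0,0,0],[0,0,0,0],[0,0,0,0],[0,0,0,0]]
  claw: -1

```text
t: 8.78
ee_pos: [0.4604, -0.0433, 0.0328]
tool_rot: [179.9, -0.0, 87.1]
force: [0.2, -0.3, 3.7]
gripper_width: 0.0292
grip_force: 30.0
```

```bash
python3 -c "
from h import *
st(); p=sense()['ee_pos']
print(proj('side',[p+[0,0,h] for h in(0,.03,.04,.05)]).round(1).tolist())
a=camera('side')
def crop(im,x,y,w,h,s): return cv2.resize(im[y:y+h,x:x+w,::-1],None,fx=s,fy=s,interpolation=cv2.INTER_CUBIC)
cv2.imwrite('pics/p4.png',crop(a,230,190,90,90,6))
"
```

```text
t 8.78 pos [ 0.4604 -0.0433  0.0328] rot [179.9  -0.   87.1] F [ 0.2 -0.3  3.7] w 0.0292 g 30.0 rel [263.9 -21.5  32.8]
[[272.6, 251.3], [272.6, 242.7], [272.6, 239.8], [272.6, 236.9]]
```

View pics/p4.png

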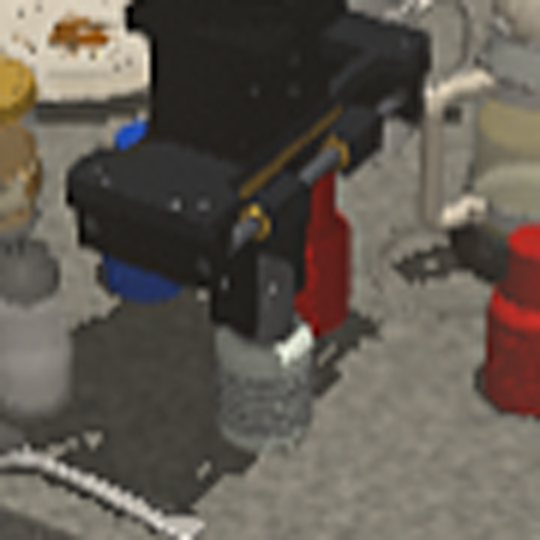

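Gripped: width 29 mm, 30 N, with the fingers above the shoulder in the picture. Lifting and carrying it to above the mouth.

>>> send_rows:
  deltas:
    - [[0,0,-15,0],[0,0,-40,0],[0,0,-75,0],[-10,2,-110,0],[-30,5,-135,0],[-60,8,-147,0],[-95,11,-150,0],[-130,14,-150,0],[-160,17,-150,0],[-185,20,-150,0]]

```text
t: 9.67
ee_pos: [0.4692, -0.2312, 0.182]
tool_rot: [-179.9, -0.0, 87.0]
force: [0.6, 0.2, -1.2]
gripper_width: 0.029
grip_force: 30.0
```

>>> send_rows:
  deltas:
    - [[-20,1,0,0],[-34,2,0,0],[-44,2,0,0],[-49,2,0,0],[-51,2,0,0],[-51,2,0,0],[-51,2,0,0],[-51,2,0,0],[-51,2,0,0],[-51,2,0,0]]

```text
t: 10.5
ee_pos: [0.4702, -0.2794, 0.1825]
tool_rot: [180.0, -0.0, 87.2]
force: [-0.9, 0.4, -1.9]
gripper_width: 0.029
grip_force: 30.0
```

```bash
python3 -c "
from h import *
st(); to(W(20,0,118))
a=camera('side');b=camera('top')
def crop(im,x,y,w,h,s): return cv2.resize(im[y:y+h,x:x+w,::-1],None,fx=s,fy=s,interpolation=cv2.INTER_CUBIC)
cv2.imwrite('pics/p5.png',np.hstack([crop(a,320,148,100,150,4),crop(b,340,180,100,150,4)]))
"
```

```text
t 10.5 pos [ 0.4702 -0.2794  0.1825] rot [180.   -0.   87.2] F [-0.9  0.4 -1.9] w 0.029 g 30.0 rel [ 28.6   0.7 182.5]
delta [-8.7 -0.7 64.5] turn 0.18
```

View pics/p5.png

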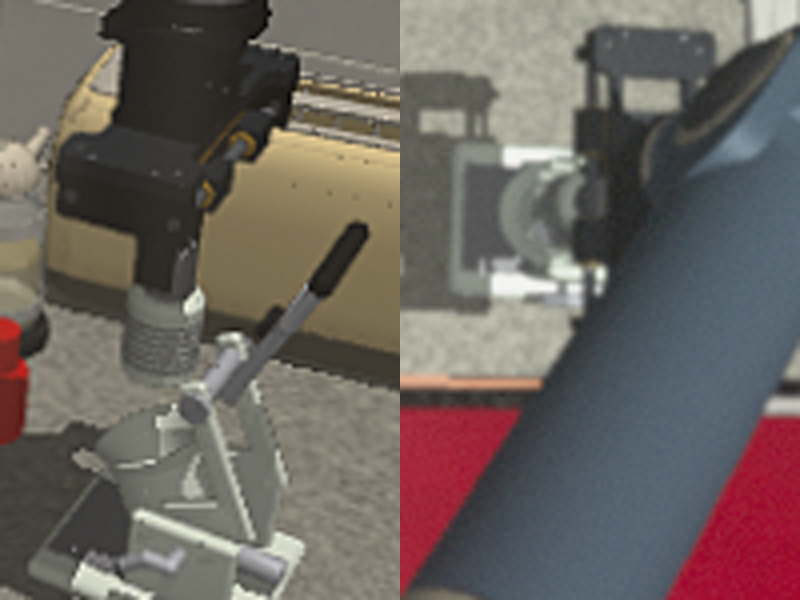

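The clamp is wide open, with its bar at side px (404,213). The cartridge hangs upright above the mouth at px (360,231). Lowering it into the mouth.

>>> send_rows:
  deltas:
    - [[-3,-1,8,0],[-6,-1,18,0],[-9,-1,28,0],[-9,-1,37,0],[-9,-1,45,0],[-9,-1,52,0],[-9,-1,58,0],[-9,-1,62,0],[-9,-1,64,0],[-9,-1,64,0]]

```text
t: 11.43
ee_pos: [0.4683, -0.2885, 0.1178]
tool_rot: [-179.9, -0.0, 87.1]
force: [1.0, 3.2, -3.3]
gripper_width: 0.0292
grip_force: 30.0
```

```bash
python3 -c "
from h import *
st()
G=float(83-0)
c,s=np.cos(np.radians(25)),np.sin(np.radians(25))
# grasp point on axis L above bottom; TCP f offset +2, ee z = u_grasp - (L-32.8)
L=82
for th,x,z in((0,-4,33),(5,-4,31),(10,-3,28),(15,-2,25),(20,-1,21),(25,0,17),(25,0,13)):
  t=np.radians(th);f=-x*c+z*s+L*np.sin(t)+2;u=52+x*s+z*c+L*np.cos(t)-(L-32.8);print(th,np.round([f,u],1))
"
```

```text
t 11.43 pos [ 0.4683 -0.2885  0.1178] rot [-179.9   -0.    87.1] F [ 1.   3.2 -3.3] w 0.0292 g 30.0 rel [ 19.5  -0.7 117.8]
0 [ 19.6 113. ]
5 [ 25.9 110.9]
10 [ 30.8 107.7]
15 [ 35.6 103.8]
20 [39.8 98.5]
25 [43.8 92.5]
25 [42.1 88.9]
```

>>> send_rows:
  deltas:
    - [[2,0,2,0],[4,0,4,0],[6,0,6,0],[8,0,7.5,0],[10,0,9,0],[12,0,10.5,0],[14,0,12,0],[16,0,14,0],[16,0,14,0],[16,0,14,0]]

```text
t: 12.27
ee_pos: [0.4702, -0.2749, 0.1054]
tool_rot: [179.8, 0.2, 87.1]
force: [1.1, -3.4, 3.3]
gripper_width: 0.029
grip_force: 30.0
```

```bash
python3 -c "
from h import *
st()
a=camera('side')
def crop(im,x,y,w,h,s): return cv2.resize(im[y:y+h,x:x+w,::-1],None,fx=s,fy=s,interpolation=cv2.INTER_CUBIC)
cv2.imwrite('pics/p6.png',crop(a,320,180,100,120,5))
"
```

```text
t 12.27 pos [ 0.4702 -0.2749  0.1054] rot [179.8   0.2  87.1] F [ 1.1 -3.4  3.3] w 0.029 g 30.0 rel [ 33.2   0.5 105.4]
```

View pics/p6.png

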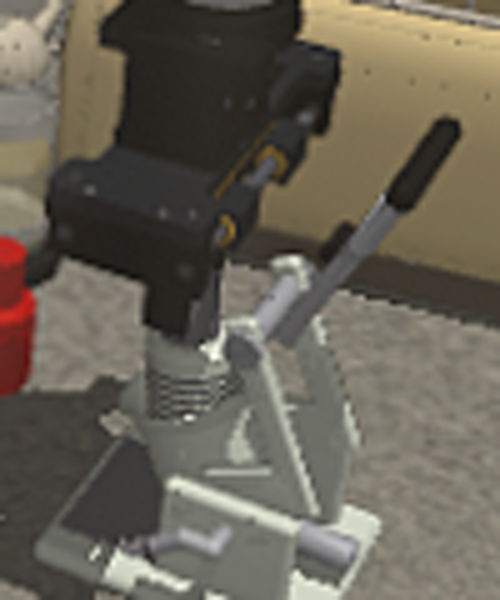

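The cartridge is in the mouth and beginning to tilt forward; contact forces are about 5 N. That was my tenth picture, so I go by numbers from here. Continuing the pivot downward.

>>> send_rows:
  deltas:
    - [[1,0,1,0],[2,0,2.5,0],[3,0,4,0],[4,0,5,0],[5,0,6.5,0],[6,0,8,0],[7,0,9,0],[8,0,10,0],[8,0,10,0],[8,0,10,0]]

```text
t: 13.15
ee_pos: [0.4696, -0.2648, 0.0942]
tool_rot: [-180.0, -0.0, 87.1]
force: [2.6, -2.1, -0.8]
gripper_width: 0.0291
grip_force: 30.0
```

```bash
python3 -c "
from h import *
st();print(sense()['wrist_torque'])
cv2.imwrite('pics/n1.png',camera('side')[:,:,::-1])"
```

```text
t 13.15 pos [ 0.4696 -0.2648  0.0942] rot [-180.    -0.    87.1] F [ 2.6 -2.1 -0.8] w 0.0291 g 30.0 rel [43.2 -0.6 94.2]
[-0.89032358 -0.53520087 -0.01603193]
```

>>> send_rows:
  deltas:
    - [[0,0,1,0],[-0.5,0,2,0],[-1,0,3,0],[-1.5,0,4,0],[-1.5,0,5,0],[-2,0,6,0],[-2,0,6,0],[-2,0,6,0],[-2,0,6,0],[-2,0,6,0]]

```text
t: 14.03
ee_pos: [0.4696, -0.2671, 0.0884]
tool_rot: [-180.0, 0.0, 87.1]
force: [0.9, -2.6, -0.2]
gripper_width: 0.0293
grip_force: 30.0
```

```bash
python3 -c "
from h import *
st()"
```

```text
t 14.03 pos [ 0.4696 -0.2671  0.0884] rot [-180.     0.    87.1] F [ 0.9 -2.6 -0.2] w 0.0293 g 30.0 rel [40.9 -0.6 88.4]
```

>>> send_rows:
  deltas:
    - [[0,0,0,0],[0,0,0,0],[0,0,0,0],[0,0,0,0],[0,0,0,0],[2,0,-4,0],[8,0,-15,0],[15,0,-35,0],[25,0,-60,0],[40,0,-85,0]]
  claw: 0.3

```text
t: 14.87
ee_pos: [0.471, -0.2274, 0.1751]
tool_rot: [-180.0, 0.0, 87.0]
force: [0.9, -0.2, 1.1]
gripper_width: 0.0564
grip_force: 0.0
```

```bash
python3 -c "
from h import *
st()
a=camera('side');cv2.imwrite('pics/n2.png',a[:,:,::-1])
c,s=np.cos(np.radians(25)),np.sin(np.radians(25))
def Cr(x,y,z): return W(-x*c+z*s,y,52+x*s+z*c)
print('expected neck top (z=100)',proj('side',[Cr(0,0,100),Cr(0,15,100),Cr(0,-15,100),Cr(15,0,100),Cr(-15,0,100),Cr(0,0,68)]).round(1).tolist())
g=a.astype(int).sum(2)
for r in range(222,262): print(r,' '.join('%3d'%(v//3) for v in g[r,336:376:1]))
o,v=ray('side',(404,213))
# intersect with plane y_c=0
n=W(0,1,0)-O;t=(O-o)@n/(v@n);P=o+t*v-O;f=W(1000,0,0)-O
print('bar f,h',1e3*P@f,1e3*P[2])
"
```

```text
t 14.87 pos [ 0.471  -0.2274  0.1751] rot [-180.    0.   87.] F [ 0.9 -0.2  1.1] w 0.0564 g 0.0 rel [ 80.6  -1.2 175.1]
expected neck top (z=100) [[352.2, 240.3], [354.6, 237.3], [349.8, 243.3], [357.6, 239.9], [346.9, 240.7], [356.1, 251.4]]
222  62  60  57  56  55  55  55  55  56  56  58  57  56  57  58  57  57  58  58  58  60  66  68  77  78  86  87  94  91  96  98  98  97  97  96  94  96  98  99  99
223  64  64  63  60  60  59  57  55  57  55  56  57  57  57  58  58  58  59  58  59  59  58  58  61  62  68  69  77  74  84  86  96  94  97  96  96  95  96  98  98
224  59  59  61  62  62  61  62  63  59  57  56  57  57  56  57  59  58  59  59  60  60  61  61  60  60  59  60  60  61  64  67  76  78  94  86  88  95  97  98  98
225 110  90  53  54  54  56  62  65  63  60  61  60  59  58  57  58  58  58  59  59  60  61  61  61  61  60  60  61  60  59  59  60  60  72  65  71  77  80  84  88
226 134 119  97 100 100 104  81  55  58  60  63  65  64  62  62  61  59  59  59  59  60  60  61  61  60  61  61  60  61  60  61  60  60  58  59  58  59  61  63  67
227 126 128 131 131 128 128 112 101 1
[... 5048 characters left out ...]
58  65  67  70  68  63  61  60  57  79  98 106  95  86  93 100 108 113 120 130 136 144 153 163 170 174 128 113 135 108  83  82  87  93 102 112 111 117 127 162 184
259  67  62  63  63  60  54 114 138  97  87  98 104  73  91  99 102 109 119 131 142 148 159 167 122  84  89 150 188  80  75  94 103 106 103 111 107 112 115 150 182
260  68  63  63  64  63 125 137 139 192 199 118 101  79  64  88  91 112 123 109 125 111  99  80 126 139 188 131  49  74 109 113 110 107 104 107 114 117 114 137 176
261  69  64  62  64  59 125 134 130 184 198 107  89  76  78  68  69  60  63  79  84 110 115 121 177 129  88  78  96 115 112 110 107 111 128 122 112 116 117 126 163
bar f,h -69.09279446123668 258.33267995567917
```

The neck-top ellipse centre is (351.7,240.6) against an expected (352.2,240.3), so the cartridge is seated on the sprung plate at the right tilt. The bar is at f=-69, h=258. Next I close the fingers, go over and behind the bar, and push.

>>> send_rows:
  deltas:
    - [[0,0,-25,0],[0,0,-60,0],[-10,0,-90,0],[-35,0,-103,0],[-65,0,-105,0],[-100,0,-105,0],[-135,0,-105,0],[-165,0,-105,0],[-188,0,-105,0],[-202,0,-105,0]]
  claw: -1

```text
t: 15.75
ee_pos: [0.4602, -0.4315, 0.2792]
tool_rot: [-180.0, 0.1, 86.9]
force: [1.1, 0.4, -0.5]
gripper_width: 0.0024
grip_force: 0.0
```

>>> send_rows:
  deltas:
    - [[0,1,0,0],[0,1,12,0],[0,1,28,0],[0,1,44,0],[0,1,58,0],[0,1,65,0],[0,1,65,0],[10,1,65,0],[20,1,65,0],[30,1,65,0]]

```text
t: 16.58
ee_pos: [0.4646, -0.3978, 0.2143]
tool_rot: [179.9, 0.0, 87.1]
force: [0.0, 0.7, -0.3]
gripper_width: 0.0006
grip_force: 0.0
```

```bash
python3 -c "
from h import *
st()"
```

```text
t 16.58 pos [ 0.4646 -0.3978  0.2143] rot [179.9   0.   87.1] F [ 0.   0.7 -0.3] w 0.0006 g 0.0 rel [-89.9   1.3 214.3]
```

>>> send_rows:
  deltas:
    - [[8,-1,0,0],[18,-1,0,0],[28,-1,0,0],[40,-1,0,0],[52,-1,0,0],[64,-1,0,0],[76,-1,0,0],[88,-1,0,0],[100,-1,0,0],[110,-1,0,0]]

```text
t: 17.42
ee_pos: [0.4682, -0.2895, 0.2139]
tool_rot: [179.9, 0.2, 87.1]
force: [-0.6, -6.0, -5.1]
gripper_width: 0.0005
grip_force: 2.8
```

```bash
python3 -c "
from h import *
st()
a=camera('side').astype(int);cv2.imwrite('pics/n3.png',a[:,:,::-1].astype(np.uint8))
for e in (75,65,60,55,50): 
  t=np.radians(e);f=-12.7+118*np.cos(t)-12*np.sin(t);h=157+118*np.sin(t)+12*np.cos(t);print(e,round(f),round(h),proj('side',[W(f,y,h) for y in(-38,0,38)]).round().tolist())
for r in range(175,240): print(r,''.join('#' if v<60 else ('o' if v<90 else '.') for v in a[r,320:420].sum(1)/3))
"
```

```text
t 17.42 pos [ 0.4682 -0.2895  0.2139] rot [179.9   0.2  87.1] F [-0.6 -6.  -5.1] w 0.0005 g 2.8 rel [ 18.5  -0.8 213.9]
75 6 274 [[366.0, 205.0], [372.0, 198.0], [378.0, 191.0]]
65 26 269 [[358.0, 205.0], [364.0, 198.0], [370.0, 191.0]]
60 36 265 [[353.0, 205.0], [360.0, 198.0], [366.0, 191.0]]
55 45 261 [[349.0, 206.0], [356.0, 199.0], [362.0, 192.0]]
50 54 255 [[346.0, 207.0], [352.0, 200.0], [358.0, 193.0]]
175 ...................o########oo##########################oo#############o.ooo.ooooo..................
176 ...................#####################################o#############oooo..oooo.ooooooo............
177 ...................##################################################..ooo..oooooooo.ooooooo........
178 ..................o########################o######oo################o.......ooooooo...o..o.o.ooo.o..
179 ..................o########################ooo###ooo#####o..#######o.............oo...ooooooo#.ooooo
180 ..................o#######################################ooo#####.....o..............ooooooo..oo.oo
181 ..............o....################################o
[... 5438 characters left out ...]
....................o............o####################ooooo...........
234 ooooo######........................................o...........o#########################ooo........
235 oooo######o........................................o..........oo#############################ooo....
236 oooo####o..........................................o..........oo###oo#############################oo
237 ooooo#o............................................oo............o####oooo##########################
238 oooooo.........................oooooo...............o.................o##oooooo#####################
239 oooooo.......................o#######...............oo...................#####ooo###################
```

>>> send_rows:
  deltas:
    - [[3,0,1,0],[6,0,2,0],[9,0,3,0],[12,0,4,0],[15,0,6,0],[18,0,8,0],[21,0,10,0],[24,0,12,0],[27,0,14,0],[30,0,16,0]]

```text
t: 18.3
ee_pos: [0.47, -0.2591, 0.1973]
tool_rot: [180.0, 0.0, 87.1]
force: [-1.3, -5.0, 0.5]
gripper_width: 0.0004
grip_force: 2.4
```

```bash
cat >> h.py <<'E'
def look(r0,r1,c0,c1,es):
    st();a=camera('side').astype(int)
    for e in es:
        t=np.radians(e);f=-12.7+118*np.cos(t)-12*np.sin(t);h=157+118*np.sin(t)+12*np.cos(t);print(e,round(f),round(h),proj('side',[W(f,y,h) for y in(-38,0,38)]).round().tolist())
    for r in range(r0,r1): print(r,''.join('#' if v<60 else ('o' if v<90 else '.') for v in a[r,c0:c1].sum(1)/3))
E
python3 -c "
from h import *
look(190,225,325,385,(50,45,40,35))"
```

```text
t 18.3 pos [ 0.47   -0.2591  0.1973] rot [180.    0.   87.1] F [-1.3 -5.   0.5] w 0.0004 g 2.4 rel [ 48.9  -0.6 197.3]
50 54 255 [[346.0, 207.0], [352.0, 200.0], [358.0, 193.0]]
45 62 249 [[342.0, 208.0], [349.0, 201.0], [355.0, 194.0]]
40 70 242 [[339.0, 210.0], [345.0, 203.0], [352.0, 196.0]]
35 77 235 [[336.0, 212.0], [342.0, 205.0], [349.0, 198.0]]
190 .##################################o#.......................
191 .####################################.......................
192 .####################################.......................
193 .ooo#################################.......................
194 .....o##############################........................
195 .......oo###########################........................
196 ...........oo#######################........................
197 .......o.....oooo###################........................
198 .......o.........ooo################........................
199 .......o............o##############o........................
200 .......o...........o###############o........................
201 .......o..........o#######
[... 829 characters left out ...]
.........oo...o........oo.........................
215 .....oooooo.........o....o......ooo.........................
216 .....oo###ooo........o.........ooooo.....o..................
217 .....oo#####ooooo.....o....ooooooooo........................
218 ......o#########oooooooo..........o.........................
219 ......ooo###########oooo..........o.........................
220 ....o.oooo#############oooooooooo...........................
221 ......ooooo##############ooooooooo...........o..............
222 ......ooooooo##################ooo............o.............
223 ......o#oooooooo#################o.............o............
224 .........o###ooooooo###########o##o.............o...........
```

>>> send_rows:
  deltas:
    - [[-6,0,-5,0],[-7,0,-22,0],[-6,0,-40,0],[4,0,-45,0],[14,0,-45,0],[18,0,-42,0],[18,0,-36,0],[18,0,-30,0],[19,0,-25,0],[20,0,-22,0]]

```text
t: 19.18
ee_pos: [0.4703, -0.2392, 0.2182]
tool_rot: [-179.9, -0.0, 87.1]
force: [-0.0, -0.4, -0.0]
gripper_width: 0.0002
grip_force: 0.0
```

```bash
python3 -c "
from h import *
st()"
```

```text
t 19.18 pos [ 0.4703 -0.2392  0.2182] rot [-179.9   -0.    87.1] F [-0.  -0.4 -0. ] w 0.0002 g 0.0 rel [ 68.8  -1.3 218.2]
```

>>> send_rows:
  deltas:
    - [[2,1,6,0],[6,1,12,0],[9,1,17,0],[12,1,21,0],[15,1,25,0],[18,1,30,0],[21,1,35,0],[24,1,40,0],[27,1,45,0],[29,1,50,0]]

```text
t: 20.02
ee_pos: [0.4746, -0.2086, 0.1696]
tool_rot: [179.9, -0.1, 87.2]
force: [-0.5, 2.2, 4.4]
gripper_width: 0.0007
grip_force: 2.5
```

```bash
python3 -c "
from h import *
look(200,240,315,365,(25,15,10,5))"
```

```text
t 20.02 pos [ 0.4746 -0.2086  0.1696] rot [ 1.799e+02 -1.000e-01  8.720e+01] F [-0.5  2.2  4.4] w 0.0007 g 2.5 rel [ 99.6   1.4 169.6]
25 89 218 [[331.0, 216.0], [337.0, 209.0], [344.0, 203.0]]
15 98 199 [[327.0, 222.0], [333.0, 215.0], [340.0, 208.0]]
10 101 189 [[325.0, 225.0], [332.0, 218.0], [338.0, 211.0]]
5 104 179 [[324.0, 228.0], [331.0, 221.0], [337.0, 214.0]]
200 ################o########o........................
201 ..oo#####################o........................
202 .....oo##################o........................
203 .........oo##############o........................
204 ...........ooo###########o........................
205 ..............###########o........................
206 ..............############o.......................
207 .............o#############o......................
208 .............o############o.......................
209 .............o############o.......................
210 .............o############o...o...................
211 .............############oo....o..................
212 .............oo#########o...o..o..................
213 .........
[... 771 characters left out ...]
....o#o.................................
228 oo##oo##o...oo###................oo...............
229 ####oo###oooo####..................o..............
230 ########oooo#####...................oo............
231 #######ooo#######...................o#o...........
232 #ooooooooo#######.....................oooo........
233 #ooooooooo######o........................oo.......
234 #ooooooooo######............................o.....
235 #oooooooo######o.............................oo...
236 ###oooooo####o.................................o..
237 #oooooooo##o....................................oo
238 ##ooooooooo.........................oooooo........
239 ##ooooooooo.......................o#######........
```

>>> send_rows:
  deltas:
    - [[1,-1,5,0],[2,-1,11,0],[3,-1,17,0],[4,-1,23,0],[5,-1,29,0],[5,-1,35,0],[6,-1,40,0],[6,-1,45,0],[6,-1,49,0],[6,-1,53,0]]

```text
t: 20.9
ee_pos: [0.4728, -0.2044, 0.1161]
tool_rot: [180.0, 0.0, 87.1]
force: [1.6, 1.0, 2.7]
gripper_width: 0.0004
grip_force: 1.6
```

>>> send_rows:
  deltas:
    - [[0,0,3,0],[-1,0,6,0],[-1,0,9,0],[-2,0,12,0],[-3,0,15,0],[-3,0,18,0],[-4,0,21,0],[-4,0,24,0],[-5,0,27,0],[-5,0,29,0]]

```text
t: 21.73
ee_pos: [0.4724, -0.2098, 0.0875]
tool_rot: [-180.0, 0.0, 87.1]
force: [-2.6, 2.7, 20.9]
gripper_width: 0.0008
grip_force: 10.4
```

```bash
python3 -c "
from h import *
look(222,262,315,365,(-10,-15,-20,-25))"
```

```text
t 21.73 pos [ 0.4724 -0.2098  0.0875] rot [-180.     0.    87.1] F [-2.6  2.7 20.9] w 0.0008 g 10.4 rel [98.3 -0.7 87.5]
-10 106 148 [[323.0, 238.0], [329.0, 231.0], [336.0, 224.0]]
-15 104 138 [[323.0, 242.0], [329.0, 234.0], [336.0, 227.0]]
-20 102 128 [[323.0, 245.0], [330.0, 238.0], [336.0, 231.0]]
-25 99 118 [[324.0, 249.0], [331.0, 241.0], [337.0, 234.0]]
222 #####################o.oooo###############oooooo.o
223 #####################ooooo####################oooo
224 ####################o.o###########################
225 ###################o.o######oo###############o####
226 ###################oo##o...o###ooo#o##############
227 ####################o##........o###ooooo##########
228 #######################............o###o#oooo#####
229 #######################................o###oooooo#
230 ######################o....................o##oooo
231 ######################o........................#oo
232 ######################o.......o...................
233 #######################oooooooo...................
234 ######################o.ooooooo...................
235 #################
[... 763 characters left out ...]
##.....................o#ooooooooo#.....
250 ############o....................o#ooooooooooo....
251 ###########ooo....................##ooooooooo#....
252 ############ooo#o.o...............o#ooooooooooo...
253 #########o#oo#ooo##ooo.............#oooooooooo#oo.
254 ########ooooooooo#####ooo.........o#oooooooooooo..
255 ########o####oooooooooo##oo........##oooooooooo...
256 ##########oo##ooooooooooo##oo......o#ooooo#ooo....
257 #########o...o###oooooooooo##....oooo##oo.........
258 ########o........#ooooooo####o...o................
259 oooooo.............ooo####.oooo...................
260 ooooo#o...........o#o..##........o................
261 ooooooooo........o#...o#..........o.............o.
```

The force is up to 21 N at the expected shut height, so it is at or near the stop. A small further press will confirm it before I retreat.

>>> send_rows:
  deltas:
    - [[0,0,1,0],[0,0,1,0],[0,0,2,0],[0,0,2,0],[0,0,2,0],[0,0,2,0],[0,0,2,0],[0,0,2,0],[0,0,2,0],[0,0,2,0]]

```text
t: 22.62
ee_pos: [0.4725, -0.2098, 0.0874]
tool_rot: [180.0, -0.1, 87.1]
force: [-5.2, 4.4, 22.2]
gripper_width: 0.0007
grip_force: 11.1
```

>>> send_rows:
  deltas:
    - [[0,0,-3,0],[2,0,-12,0],[5,0,-30,0],[10,0,-55,0],[15,0,-85,0],[20,0,-115,0],[25,0,-140,0],[25,0,-150,0],[25,0,-150,0],[25,0,-150,0]]

```text
t: 23.45
ee_pos: [0.4732, -0.1843, 0.2348]
tool_rot: [-180.0, -0.0, 87.1]
force: [0.4, 0.6, -1.0]
gripper_width: 0.0005
grip_force: 0.0
```

```bash
python3 -c "
from h import *
look(226,266,315,365,(-15,-20,-22,-25))
c,s=np.cos(np.radians(25)),np.sin(np.radians(25))
print('shoulder home',proj('side',[W(58*s,0,52+58*c)]).round(1))"
```

```text
t 23.45 pos [ 0.4732 -0.1843  0.2348] rot [-180.    -0.    87.1] F [ 0.4  0.6 -1. ] w 0.0005 g 0.0 rel [123.8  -1.3 234.8]
-15 104 138 [[323.0, 242.0], [329.0, 234.0], [336.0, 227.0]]
-20 102 128 [[323.0, 245.0], [330.0, 238.0], [336.0, 231.0]]
-22 101 124 [[324.0, 247.0], [330.0, 239.0], [336.0, 232.0]]
-25 99 118 [[324.0, 249.0], [331.0, 241.0], [337.0, 234.0]]
226 ..............o#...........o##oooooooooooooooooooo
227 .....oo.......o#o..............ooooooooooooooooooo
228 ..oooooo....oo###..................o#ooooooooooooo
229 ooooooooooooo####......................o##oooooooo
230 o.oooooooooo#####o.........................ooooooo
231 ooooooooo########..............................ooo
232 #ooooooo#########...oo............................
233 ###oooo#########o..o##............................
234 ###oooo#########..o###............................
235 ##ooooo#o######o.o####o.......o...................
236 ##ooooo######o...######o..........................
237 ##oooo#####o....######o...........................
238 ###oooo####....######o............................
239 ###oooo##oo...#
[... 795 characters left out ...]
ooooooooo.
254 #######oooo........................oooooooooooo...
255 #######oo#o........................oooooooooooo...
256 ##########.........................o#ooooo#ooo....
257 #########o........................ooo##o..........
258 ########o........................o................
259 oooooo.......................oo...................
260 ooooo#...........................o................
261 ooooo#............................o.............o.
262 oooo#o............................#o..............
263 ooooo.............................................
264 ooo#.......oo...................o.................
265 o.#o......o##oo..................oo...............
shoulder home [[357.3 254.8]]
```

The tool stalled at a fixed height while the force rose to 22 N. After the retreat the bar's far end is at px (336,234), which matches fully shut (337,234). The gripper is clear of everything, so I'm handing in.

```bash
python3 -c "
from plant import bot
print(bot.sign_off())"
```

```text
the job is handed in; nothing more can be done
None
```

The cartridge is seated neck up in the cradle with the clamp pressed shut on it, and I handed the job in at about 23.5 s. The shut clamp is judged from the camera view and the press stalling at its stop; the verdict itself was not returned.

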